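# Cover the board nest and hold the test-fixture lid at its balance point

## Task

I am about to clip the gas stay back onto this board test fixture, and nothing may drop into the open nest meanwhile. First set the loose dust cover on the rim of the nest so that it sits fully home and level, and let go of it; then take the fixture's lid by its T-handle, swing it gently up off its back stops to its over-centre balance point, and finish still holding it there, so that it falls neither shut nor back, with the cover still in place. Do not let the lid drop, and do not disturb the loose things on the bench.

Things in the scene. Friction and masses are not known exactly. Their poses are not given: they have to be found in the camera images.
- fixture: board test fixture (clamshell jig): dark grey box with aluminium top, 210 (x) x 164 (y) x 55 mm high, fixed, left or right on the free bench, yaw up to 0.15 rad. Origin at the centre of its underside; -x is its front with switch and sockets. Its lid stands open at the back, leaning back; steel hinge ears at its sides reach 106 mm above the bench.
- nest_rim (a point): centre of the top of the nest's rim: black rectangular frame, top 71 mm above the bench and 16 mm above the fixture's top, inside 72 (fixture x) x 118 mm (fixture y), walls 6 mm thick, a circuit board inside lying below the rim. 17 mm in front (-x) of the fixture's origin. Axes as the fixture's.
- cover_center (a point): centre, half-way up, of the loose dust cover: grey plastic plate 86 (its x) x 132 (its y) x 4 mm with a grip bar on top and a skirt below, 33 mm high, 0.10 to 0.17 kg. Underside of plate 11.5 mm below this point, skirt's foot 16.5 below. Starts on the bench beside the fixture, a quarter turn from it (yaw 1.2 to 1.95). Seated, this point is 11.5 mm above nest_rim, its x along the fixture's x (either way round).
- cover_bar (a point): centre of the cover's grip bar: 54 mm long along the cover's x, 14 mm thick along its y, 24 mm tall, standing on the middle of the plate; 4.5 mm above cover_center. The skirt under the plate is 68 (x) x 114 mm (y), 5 mm deep, and drops inside the rim with 2 mm play on each side.
- lid (a joint): angle of the lid about its hinge, rad: 0 fully open, leaning back on two rubber stops, where it starts; grows as it swings forward; upright 0.479, shut (level) 2.05. Aluminium frame 125 x 140 mm with clear window, two heavy steel bars on its outer face, 0.34 to 0.59 kg. Because of the bars it balances past the upright, leaning forward, at 0.664 rad: below that it falls back, above it falls shut. Hardly any friction.
- lid_hinge (a point): middle of the lid's hinge axis, 90 mm above the bench, 65 mm behind (+x) the fixture's origin; the axis runs along the fixture's y. Axes as the fixture's.
- lid_handle (a point): centre of the T-handle's cross bar at the lid's free edge: black, 46 mm long, parallel to the hinge axis, 16 mm thick, flat ends (grip across ends or thickness). A 10 mm stem joins it to the lid's edge, 33 mm nearer the hinge. With a = 2.05 - lid it is 168cos(a)-10sin(a) mm in front (fixture -x) of the hinge axis and 168sin(a)+10cos(a) above it: at balance 21 in front, 167 above.
- stay: gas stay, a thin rod with black end pieces, 184 x 14 x 14 mm, at the left; not to be disturbed. Origin under its centre.
- screw_tray: light grey tray, 55 x 110 x 11 mm, at the left front; not to be disturbed. Origin under its centre.
- phone: black phone, 70 x 150 x 9 mm, loose, behind at the left; not to be disturbed. Origin under its centre.
- paste_tin: small round tin, 44 mm across, 24 mm high, loose, behind; not to be disturbed. Origin under its centre.
- drive: flat black drive, 70 x 100 x 9 mm, loose, behind; not to be disturbed. Origin under its centre.
- screw_box: white box of screws, 62 x 85 x 28 mm, loose, behind at the right; not to be disturbed. Origin under its centre.

How it is judged (in metres and radians):
On the way, in this order (a step that is already met when the one before it is completed fails the run):
1. the cover sits home and level on the nest's rim and is let go, the lid still leaning on its stops (x of cover_center in the frame of nest_rim between -0.004 and 0.004 m and y of cover_center in the frame of nest_rim between -0.004 and 0.004 m and z of cover_center in the frame of nest_rim between 0.0095 and 0.0135 m and angle between cover_center's own z axis and vertical below 0.035 rad and angle between the x axis of cover_center and the x axis of nest_rim, either way round below 0.08 rad and contact force between cover and the arm below 0.1 N and contact force between cover and the fingers below 0.1 N and value of joint lid below 0.07 rad), for 0.3 s.
2. the lid is held by its handle at the balance point (value of joint lid between 0.584 and 0.744 rad and velocity of joint lid between -0.1 and 0.1 rad/s and contact force between the fingers and lid above 0.5 N and distance between the grasp point and lid_handle below 0.04 m), for 0.3 s.
At the end, for the whole second after the job is handed in: The fingers hold the lid by its T-handle (over 0.5 N, within 40 mm), still at its balance point, 0.664 rad within 0.08; the cover is untouched, on the nest's rim within 4 mm of its centre, seated within 2 mm of height, level within 2 degrees, square within 4.5 degrees (all of step 2 and x of cover_center in the frame of nest_rim between -0.004 and 0.004 m and y of cover_center in the frame of nest_rim between -0.004 and 0.004 m and z of cover_center in the frame of nest_rim between 0.0095 and 0.0135 m and angle between cover_center's own z axis and vertical below 0.035 rad and angle between the x axis of cover_center and the x axis of nest_rim, either way round below 0.08 rad and contact force between cover and the arm below 0.1 N and contact force between cover and the fingers below 0.1 N and contact force between lid and cover below 0.1 N); the arm keeps its last pose, push and grip.
It fails at once if the lid falls shut, or far past the balance point to the front (value of joint lid above 1.05 rad).
It fails at once if the lid drops (over 2.5 rad/s) (velocity of joint lid above 2.5 rad/s or velocity of joint lid below -2.5 rad/s).
It fails at once if a loose thing on the bench is shifted by more than 30 mm (distance of any of stay, screw_tray, phone, paste_tin, drive, screw_box from where it was at the start of the episode above 0.03 m).
It also fails if it takes over 51 s, if anything falls off the work surface, if the arm or the gripper's body presses on something with over 40 N, if the wrist force passes 120 N, or if a joint passes its speed limit or range.

## Robot

A 6-joint arm with a two-finger parallel gripper is mounted at the origin on a cart in front of the work surface, level with it; the furniture and walls round the work are solid. World frame = base frame: x ahead of the robot, y to its left, z up, the work surface at z = 0. Lengths are in mm, angles in rad, forces in N, time in s.
With the tool pointing down it reaches from about 425 to 925 mm from the base axis. Payload 12.5 kg.
Tool frame: the origin (TCP) lies between the finger pads; the fingertips stand 14 mm ahead of it and the grasp point (between the pads) lies 5 mm behind it; z points along the fingers, y is the line along which they close (so a half turn about z gives the same grasp; the last joint's range is limited). The gripper opens to 85 mm and grips with 20 to 120 N. Pads are 22 mm wide; open, the fingers measure 114 mm over their backs; the gripper's body (76 mm by 85 mm) begins 54 mm behind the grasp point. The pads swing forward as they close: fully open they stand 13 mm farther back than shut.
Start: joints at [-1.291, 0.491, 1.559, -0, 1.092, -0.106], TCP at [235.212, -579.07, 214.927] pointing down, gripper open.
Joint ranges: [-3.1, 3.1], [-0.84, 2.19], [0.05, 2.79], [-1.13, 4.28], [0.06, 2.93], [-2.69, 2.69]. Speed limits (rad/s): [2.22, 2.22, 2.79, 3.14, 3.14, 3.14].

## Interface

Orientations are given as a rotation vector (axis times angle).
In Python, from plant import arm, camera, job gives the robot as it stands. The module is installed in compiled form; this text tells all that it offers.
- The arm moves only by the shell command python3 -m inch 'ROWS'. ROWS is JSON, one flat list of numbers, 7 for each row, row after row: the opening, from 0 (shut) to 1 (fully open), then the shift along the tool's x, y, z scaled (see below), then the turn, a rotation vector about the tool's x, y, z scaled (see below). A call has 1 to 12 rows; each row is the pose to reach, as a shift and turn from the pose commanded when the call began, along the tool's axes at that moment; what a row does not reach only later rows make up. The controller multiplies each number of a shift by 0.3 m and each number of a turn by 60 degrees. A row lasts 1/12 s, in which the tool goes at most 41.7 mm and 7.16 degrees, less where a joint would pass 70% of its speed; a pose out of reach is approached as far as the arm can. A call with a number of a shift or a turn outside -1 to 1 is refused whole. A call with a gripper value outside its range is refused whole. The fingers move at their own pace and stop on an object; the grip force is fixed at half the most. Time passes only in rows, so rows that repeat a pose let the fingers close. It gives the time, the measured TCP pose, the force, the opening and the grip force at its end, in the units of the state.
- arm.sense(): the state, without advancing time (a new reading comes with each control period).
- camera(name): name is "scene" or "side" or "wrist"; returns a dict with "pixels" (400x640x3 uint8, red, green, blue), "range_z" (400x640 float32, mm along the optical axis (not along the pixel's ray), 0 where there is no reading), "fov_y" (degrees; the focal length in pixels is half the picture's height over the tangent of half this angle, whatever the lens; pixels are square), "cx", "cy" (the principal point, pixels), "k1" (the pictures are not rectified: a ray, as slopes to the right and down, at radius r is drawn at 1 + k1 r^2 times it, then the intrinsics apply), "R" (3x3) and "t" (3): a world point X has camera coordinates R X + t. Camera axes: x right, y down, z forward; pixel columns grow to the right and rows downward; lengths in mm; the calibration is good to about 2 mm. A picture is of the moment at which its call begins.
- job.close_job(): hands the job in; it is judged then, once.
The state is a dict: "time": time; "q": joint angles; "qd": joint speeds; "joint_efforts": joint torques, N m; "tool_pos": TCP position; "tcp_rot": TCP orientation; "force": force on the tool from outside, world axes, zero at the start; "wrist_torque": the same for the moment, N m; "finger_gap": finger opening in mm; "grasp_force": force on a finger pad.
Only numpy, scipy, OpenCV 4.12 (cv2) and the standard library are available. Lean on these libraries where they do the work, as an engineer would, in place of code of your own. Each camera call takes 0.05 s, during which the arm holds its last target. There are 200 camera calls.

## Working session

There is one attempt and no reset: what is moved stays moved. The work goes in short steps, Python scripts to look and compute and a shell command to move; the robot and the scene stay as the last step left them, time stands still between calls to the robot, and variables do not carry over. Pictures are saved under pics/ and viewed, at most 10 in all, crops included, and the job is handed in when it is done.

```bash
mkdir -p pics; cat > h.py <<'E'
import numpy as np, cv2
from plant import arm, camera, job
from scipy.spatial.transform import Rotation as Ro
def K(c):
    f=200/np.tan(np.radians(c["fov_y"])/2); return f
def cloud(c):
    f=K(c); v,u=np.mgrid[0:400,0:640].astype(float)
    x=(u-c["cx"])/f; y=(v-c["cy"])/f; xd,yd=x.copy(),y.copy()
    for _ in range(15):
        s=1+c["k1"]*(x*x+y*y); x=xd/s; y=yd/s
    z=c["range_z"].astype(float)
    P=np.stack([x*z,y*z,z],-1)
    W=(P-np.array(c["t"]))@np.array(c["R"])
    W[z<=0]=np.nan
    return W
def rel(pos,R=None):
    "shift/turn from present pose, in row units"
    s=arm.sense(); T=Ro.from_rotvec(s["tcp_rot"])
    d=T.inv().apply(np.array(pos)-s["tool_pos"])/300
    r=(T.inv()*R).as_rotvec()/np.radians(60) if R is not None else np.zeros(3)
    return np.round(d,4),np.round(r,4)
def save(n,c): cv2.imwrite(f"pics/{n}.png",cv2.cvtColor(c["pixels"],cv2.COLOR_RGB2BGR))
E
python3 - <<'E'
from h import *
s=arm.sense(); print({k:np.round(v,3) for k,v in s.items()})
ims=[]
for n in("scene","side"):
    c=camera(n); np.savez(n,**c); save(n,c); print(n,c["fov_y"],c["k1"],-np.array(c["R"]).T@c["t"])
c=camera("wrist"); print(-np.array(c["R"]).T@c["t"],c["R"])
E
```

```text
{'time': np.float64(0.0), 'q': array([-1.291,  0.492,  1.559,  0.   ,  1.092, -0.106]), 'qd': array([-0.   , -0.001,  0.003, -0.   , -0.001,  0.002]), 'joint_efforts': array([-2.0000e-03, -6.1846e+01, -2.6160e+01, -0.0000e+00,  4.0000e-03,
       -0.0000e+00]), 'tool_pos': array([ 235.127, -578.807,  214.321]), 'tcp_rot': array([-3.082, -0.602,  0.   ]), 'force': array([-0.093, -0.43 , -0.861]), 'wrist_torque': array([-0.012, -0.013, -0.041]), 'grasp_force': np.float64(0.0), 'finger_gap': np.float64(85.339)}
scene 47.590469081453286 -0.11972936066241058 [-419.59153933  708.04910094  879.75985596]
side 56.78790541454864 -0.02384013362778338 [519.82046397 903.86838172 556.51000608]
[ 304.52398381 -551.82409236  372.83035205] [[ 0.37703004 -0.92619941 -0.0017303 ]
 [-0.88650525 -0.36141145  0.28894673]
 [-0.26824764 -0.10740768 -0.95734361]]
```

View pics/scene.png

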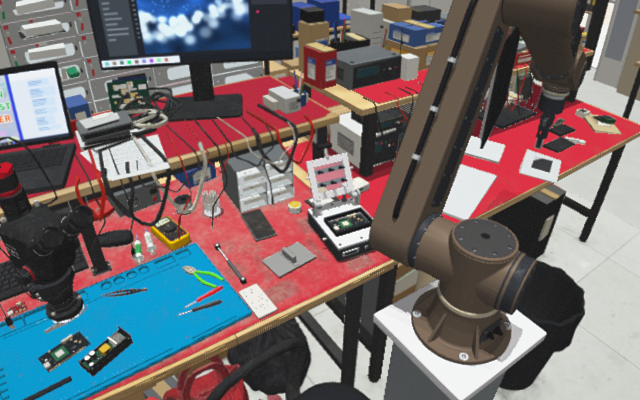

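View pics/side.png

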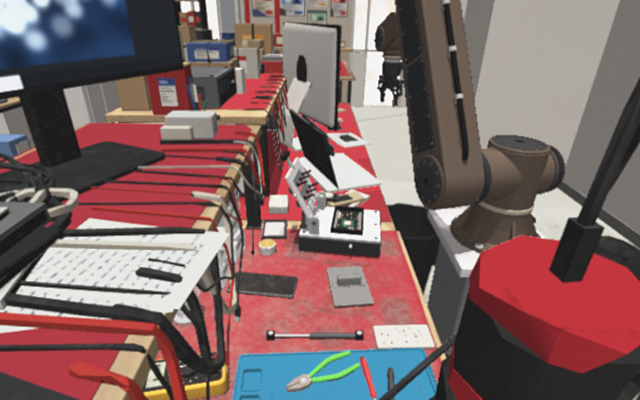

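The scene view shows the cover at about (290,260) with its bar at (292,250). The fixture is at (342,230) with its lid open at (332,185). In the side view the cover is at (349,285) and the nest at (348,220). Next I'll get rough positions.

```bash
python3 - <<'E'
from h import *
for n,pts in(("scene",[(290,260),(280,265),(292,251),(325,222),(365,240),(345,235),(312,162),(350,155)]),("side",[(349,285),(349,272),(350,300),(345,222),(372,225),(310,235),(292,163),(290,180)])):
    c=dict(np.load(n+".npz")); W=cloud(c)
    for u,v in pts: print(n,u,v,np.round(W[v,u]),c["pixels"][v,u])
    # cover plate pixels: height 8..16? 
    x,y,z=W[...,0],W[...,1],W[...,2]
    g=(np.ptp(c["pixels"].astype(int),axis=-1)<25)
    m=g&(z>3)&(z<14)&(x>300)&(x<900)&(y>-100)&(y<450)
    k,l,st,ce=cv2.connectedComponentsWithStats(m.astype(np.uint8))
    for i in range(1,k):
        if st[i,4]>60:
            p=W[l==i]; r=cv2.minAreaRect(p[:,:2].astype(np.float32)); print("blob",st[i],np.round(r[0]),np.round(r[1]),r[2],np.median(p[:,2]))
    m=(z>50)&(z<60)&(x>300)&(x<900)&(y>-400)&(y<450)
    k,l,st,ce=cv2.connectedComponentsWithStats(m.astype(np.uint8))
    for i in range(1,k):
        if st[i,4]>60:
            p=W[l==i]; r=cv2.minAreaRect(p[:,:2].astype(np.float32)); print("top",st[i],np.round(r[0]),np.round(r[1]),r[2],np.median(p[:,2]))
E
```

```text
scene 290 260 [417. 244.  21.] [95 96 94]
scene 280 265 [427. 271.   8.] [168 169 166]
scene 292 251 [457. 214.  11.] [167 165 162]
scene 325 222 [463.  94.  64.] [71 72 72]
scene 365 240 [345.  35.  49.] [163 162 164]
scene 345 235 [388.  75.  56.] [246 248 249]
scene 312 162 [578.  65. 204.] [195 194 194]
scene 350 155 [ 795. -249.   35.] [145 141 135]
blob [224 190  33  22  73] [788. 246.] [162.  53.] 17.738006591796875 9.737595652172
blob [320 196  19   9  87] [616. -27.] [65. 29.] 84.56017303466797 9.140049432950006
blob [241 210  35  31 603] [633. 236.] [ 65. 152.] 82.90895080566406 9.084233336958492
blob [263 242  53  35 798] [437. 236.] [ 92. 134.] 4.852258682250977 8.917903081332842
blob [215 244  31  40 129] [513. 387.] [188.  12.] 0.2602001428604126 9.974035997396868
blob [239 284  36  31 577] [350. 387.] [100.  54.] 1.2072001695632935 9.230995106415051
top [336 139  24  19  62] [ 818. -249.] [ 10. 161.] 89.09716033935547 55.39848230886866
top [ 308  197   62   53 1124] [445.  31.] [162. 213.] 82.26742553710938 55.50518774712526
top [328 211  42  20 334] [437.  26.] [112. 
[... 409 characters left out ...]
0  25  19 421] [634.  -4.] [67. 95.] 1.4572511911392212 7.850276508612982
blob [299 247  80  10 229] [457. 112.] [  8. 205.] 82.56149291992188 9.827822622372945
blob [ 327  266   47   40 1167] [441. 239.] [ 84. 132.] 6.509247303009033 8.095742885108283
blob [ 239  273   58   25 1115] [627. 241.] [ 67. 133.] 83.86953735351562 7.814768077770033
blob [ 373  325   57   24 1175] [350. 389.] [100.  56.] 2.1230828762054443 7.19611205531643
blob [267 331  96   8 418] [516. 390.] [182.  13.] 0.792365550994873 8.571350963873702
top [ 299  205   81   37 1310] [448.  33.] [161. 210.] 82.9891357421875 54.25515158562687
top [333 209  29  20 460] [428.  22.] [100.  72.] 82.39273834228516 57.033440176814906
```

```bash
python3 - <<'E'
from h import *
R=Ro.from_matrix([[1,0,0],[0,-1,0],[0,0,-1]])
s=arm.sense();p=s["tool_pos"]
for q in([470,-320,310],): print(rel(q,R))
E
```

```text
(array([ 1.0499, -0.5052, -0.3179]), array([-0.0008,  0.    ,  0.3684]))
```

```bash
python3 -m inch '[1,1,-0.5,-0.32,0,0,0.3684, 1,1,-0.5,-0.32,0,0,0.3684, 1,1,-0.5,-0.32,0,0,0.3684, 1,1,-0.5,-0.32,0,0,0.3684, 1,1,-0.5,-0.32,0,0,0.3684, 1,1,-0.5,-0.32,0,0,0.3684, 1,1,-0.5,-0.32,0,0,0.3684, 1,1,-0.5,-0.32,0,0,0.3684, 1,1,-0.5,-0.32,0,0,0.3684, 1,1,-0.5,-0.32,0,0,0.3684]'; python3 -m inch '[1,0,-0.95,0,0,0,0, 1,0,-0.95,0,0,0,0, 1,0,-0.95,0,0,0,0, 1,0,-0.95,0,0,0,0, 1,0,-0.95,0,0,0,0, 1,0,-0.95,0,0,0,0, 1,0,-0.95,0,0,0,0, 1,0,-0.95,0,0,0,0]'; python3 -m inch '[1,-0.1,-0.85,0,0,0,0, 1,-0.1,-0.85,0,0,0,0, 1,-0.1,-0.85,0,0,0,0, 1,-0.1,-0.85,0,0,0,0, 1,-0.1,-0.85,0,0,0,0, 1,-0.1,-0.85,0,0,0,0, 1,-0.1,-0.85,0,0,0,0, 1,-0.1,-0.85,0,0,0,0]'; python3 - <<'E'
from h import *
c=camera("wrist"); np.savez("w1",**c); save("w1",c); s=arm.sense(); print(s["tool_pos"],s["tcp_rot"],s["q"])
E
```

```text
time: 0.98
tool_pos: [458.9, -324.7, 312.1]
tcp_rot: [3.141, 0.006, 0.003]
force: [-0.6, -0.1, 0.2]
finger_gap: 85.4
grasp_force: 0.0
time: 1.65
tool_pos: [455.8, -38.3, 310.8]
tcp_rot: [-3.141, -0.005, 0.001]
force: [-0.1, -0.6, 0.9]
finger_gap: 85.1
grasp_force: 0.0
time: 2.32
tool_pos: [426.5, 213.8, 310.3]
tcp_rot: [3.141, 0.005, -0.001]
force: [-0.5, -0.5, -0.7]
finger_gap: 85.0
grasp_force: 0.0
[426.75754807 212.49693711 310.33548809] [ 3.14077009e+00  2.70776070e-03 -1.27220548e-03] [ 3.23617518e-01  1.82377835e-01  1.76666641e+00 -5.61243391e-04
  1.19357720e+00  1.89289657e+00]
```

View pics/w1.png

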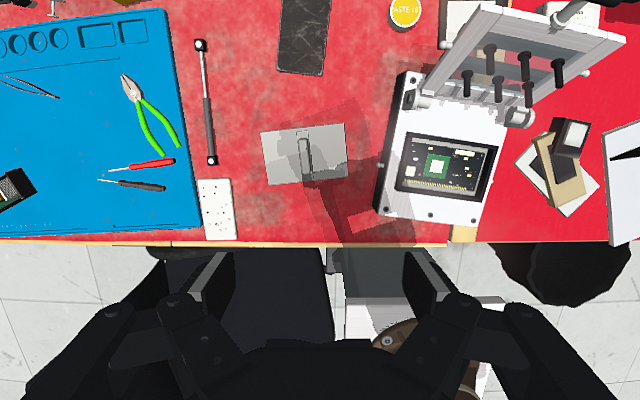

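The wrist view shows the cover at about (304,155), with its bar from (303,135) to (306,182), running along the plate's short side. The nest is at (445,168), with its long side parallel to the cover's. So the measured cover is nearly parallel to the nest, not a quarter turn from it. I'll measure both precisely here.

```bash
cat > meas.py <<'E'
from h import *
import sys
def rect(W,m,name,amin=150,close=True):
    k,l,st,ce=cv2.connectedComponentsWithStats(m.astype(np.uint8))
    for i in range(1,k):
        if st[i,4]>amin:
            p=W[l==i]; r=cv2.minAreaRect(p[:,:2].astype(np.float32)); print(name,st[i],np.round(r[0],1),np.round(r[1],1),round(r[2],2),"z",np.round(np.percentile(p[:,2],[10,50,90]),1))
if __name__=="__main__":
    c=dict(np.load(sys.argv[1]+".npz")); W=cloud(c); x,y,z=W[...,0],W[...,1],W[...,2]
    a=(x>280)&(x<620)
    b=a&(y>150)&(y<310); f=a&(y>-120)&(y<150)
    rect(W,b&(z>4),"cover"); rect(W,b&(z>22),"bar",60)
    rect(W,f&(z>50)&(z<61),"top"); rect(W,f&(z>64)&(z<80),"rim"); rect(W,f&(z>200),"lid")
    px=c["pixels"].astype(int).max(-1)
    rect(W,f&(z>64)&(z<80)&(px<70),"rimdark"); rect(W,f&(z>45)&(px>150)&(z<64),"alu")
E
python3 meas.py w1
```

```text
cover [ 276   30   52   47 2091] [592.3 240. ] [69.9 62.9] 83.28 z [6.9 8.2 9.4]
cover [ 260  123   88   62 4399] [440.7 235.9] [ 85.1 132.8] 6.47 z [ 7.4  8.6 10.4]
cover [   20   252   570   148 39842] [431.6 219.2] [ 34.5 138.5] 0.33 z [374.3 406.1 420.3]
bar [298 139  13  35 325] [440.7 235.8] [52.6 14.2] 6.8 z [30.3 32.1 33.3]
bar [   20   252   570   148 39842] [431.6 219.2] [ 34.5 138.5] 0.33 z [374.3 406.1 420.3]
top [ 378   72  132  156 7767] [448.4  30.3] [162.  207.2] 82.1 z [53.1 54.2 55.3]
top [ 402  137   88   61 3714] [429.8  29.8] [116.3  73. ] 82.48 z [55.1 56.9 58.7]
rim [ 396  132  103   71 1376] [430.5  32. ] [132.4  85.1] 82.79 z [66.9 69.9 71.1]
lid [ 476    0  150   48 2617] [583.5  12.3] [140.4  18.6] 82.47 z [201.5 204.8 224.8]
lid [ 504  301  114   99 2860] [440.1 144.4] [ 4.1 11.1] 2.08 z [391.6 407.2 420.3]
lid [504 339  27  57 811] [423.5 147.8] [16.3  8.4] 37.12 z [394.9 396.2 400.8]
rimdark [422 135  76  67 620] [429.3  23.1] [110.1  82.5] 82.81 z [66.7 69.8 71. ]
alu [ 379   72  131  156 7288] [447.1  30.2] [161.5 204.6] 81.96 z [53.1 54.1 55.2]
alu [412 138  76  29 412] [456.2  26.2] [114.5  25.3] 77.84 z [54.1 55.4 62.8]
alu [423 153  28  26 365] [432.1  43.6] [33.9 32.9] 82.14 z [57.3 58.4 59.6]
alu [404 179  72  17 448] [401.2  33.6] [111.7  14. ] 82.77 z [54.7 55.9 57.5]
```

```bash
python3 - <<'E'
from h import *
R=Ro.from_euler("z",0.116)*Ro.from_matrix([[1,0,0],[0,-1,0],[0,0,-1]])
print(rel([440.7,235.8,26],R))
E
```

```text
(array([ 0.0474, -0.0784,  0.9477]), array([ 0.0007,  0.0008, -0.1091]))
```

```bash
python3 -m inch '[1,0.0474,-0.0784,0.2,0,0,-0.109, 1,0.0474,-0.0784,0.3,0,0,-0.109, 1,0.0474,-0.0784,0.4,0,0,-0.109, 1,0.0474,-0.0784,0.5,0,0,-0.109, 1,0.0474,-0.0784,0.6,0,0,-0.109, 1,0.0474,-0.0784,0.7,0,0,-0.109, 1,0.0474,-0.0784,0.75,0,0,-0.109, 1,0.0474,-0.0784,0.75,0,0,-0.109, 1,0.0474,-0.0784,0.75,0,0,-0.109]'; python3 - <<'E'
from h import *
c=camera("wrist"); np.savez("w2",**c); save("w2",c)
R=Ro.from_euler("z",0.116)*Ro.from_matrix([[1,0,0],[0,-1,0],[0,0,-1]])
print(arm.sense()["tool_pos"],rel([440.7,235.8,26],R))
E
python3 meas.py w2 | grep -E "cover|bar"
```

```text
time: 3.12
tool_pos: [441.5, 234.6, 85.7]
tcp_rot: [3.136, 0.176, -0.002]
force: [0.2, 0.1, 1.6]
finger_gap: 85.2
grasp_force: 0.0
[441.83888416 235.09043946  86.56174589] (array([-0.0036, -0.0028,  0.2019]), array([ 0.0001, -0.0005, -0.0034]))
cover [ 280    0  105   64 5143] [583.5 240.8] [70.7 45.2] 84.01 z [7.  8.1 9.1]
cover [  237   157   160    95 14500] [440.2 235.4] [ 86.1 132.9] 6.49 z [ 7.4  8.4 10. ]
cover [   20   252   598   148 43578] [446.5 234.6] [ 34.9 149.5] 6.16 z [152.  181.2 195.6]
bar [ 308  179   18   67 1173] [441.4 235.7] [53.2 13.8] 6.82 z [30.1 31.9 32.9]
bar [   20   252   598   148 43578] [446.5 234.6] [ 34.9 149.5] 6.16 z [152.  181.2 195.6]
```

View pics/w2.png

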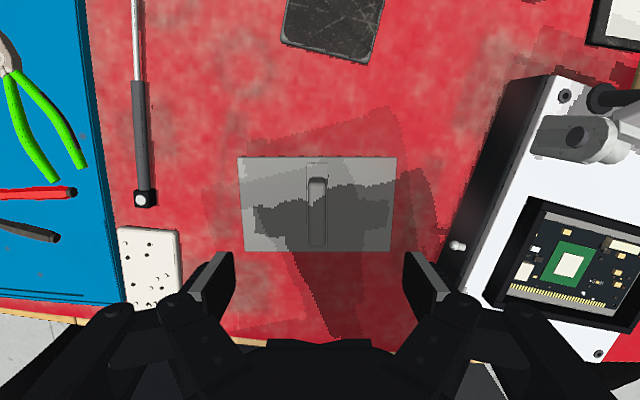

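The bar, at (317,212), sits centred between the fingers, so I'll descend and grip.

```bash
python3 -m inch '[1,-0.003,-0.002,0.1,0,0,0, 1,-0.003,-0.002,0.17,0,0,0, 1,-0.003,-0.002,0.2,0,0,0, 1,-0.003,-0.002,0.2,0,0,0, 0,-0.003,-0.002,0.2,0,0,0, 0,-0.003,-0.002,0.2,0,0,0, 0,-0.003,-0.002,0.2,0,0,0, 0,-0.003,-0.002,0.2,0,0,0, 0,-0.003,-0.002,0.2,0,0,0, 0,-0.003,-0.002,0.2,0,0,0, 0,-0.003,-0.002,0.2,0,0,0, 0,-0.003,-0.002,0.2,0,0,0]';python3 -m inch '[0,0,0,0,0,0,0, 0,0,0,0,0,0,0, 0,0,0,0,0,0,0]'
```

```text
time: 4.17
tool_pos: [440.0, 236.8, 25.9]
tcp_rot: [3.136, 0.179, 0.0]
force: [0.6, 0.1, 0.2]
finger_gap: 0.4
grasp_force: 0.0
time: 4.42
tool_pos: [440.0, 236.8, 25.8]
tcp_rot: [3.136, 0.179, -0.0]
force: [0.1, 0.3, 0.1]
finger_gap: -0.2
grasp_force: 0.0
```

```bash
python3 - <<'E'
from h import *
c=camera("wrist"); np.savez("w3",**c); save("w3",c)
E
python3 meas.py w3 | grep -E "cover|bar"
```

```text
cover [ 270    0  133   44 3852] [565.3 240.8] [22.3 72.6] 7.26 z [6.5 8.  9. ]
cover [   75   167   488   233 64324] [440.6 235.4] [ 86.6 132. ] 6.58 z [  8.  106.8 132.6]
bar [   75   199   488   201 44497] [448.6 237.3] [ 38.7 124. ] 3.22 z [ 89.9 119.6 134.4]
```

View pics/w3.png

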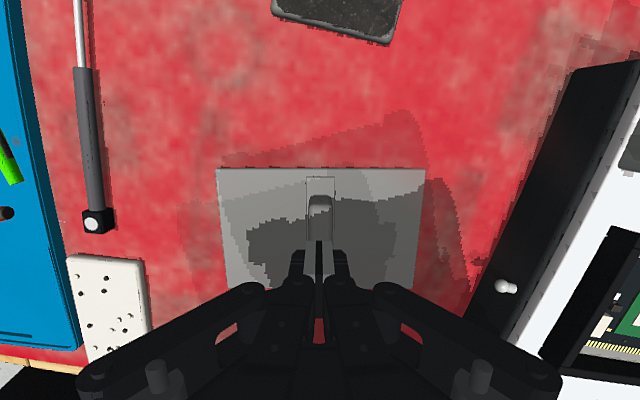

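The fingers shut on nothing, at about (318,255), with the bar visible ahead at (320,210). I'll check the true fingertip height from the range image.

```bash
python3 - <<'E'
from h import *
for n,px in (("w3",[(320,180),(320,190),(320,200),(320,215),(320,230),(313,245),(326,245),(313,260),(298,252),(342,252),(342,265),(298,265),(320,243)]),("w2",[(228,255),(410,255),(215,280),(425,280)])):
  W=cloud(dict(np.load(n+".npz")))
  for u,v in px: print(n,u,v,np.round(W[v,u],1))
  if n=="w3":
    print([(v,np.round(W[v,318],1).tolist()) for v in range(170,290,8)])
E
```

```text
w3 320 180 [476.  239.4   9.8]
w3 320 190 [469.6 238.6   9.3]
w3 320 200 [467.4 238.5  24.2]
w3 320 215 [461.  237.7  32. ]
w3 320 230 [452.  236.7  31.9]
w3 313 245 [451.3 240.2  50.9]
w3 326 245 [451.8 233.7  50.4]
w3 313 260 [451.6 240.   67.3]
w3 298 252 [447.2 247.4  52.3]
w3 342 252 [449.6 225.3  52.1]
w3 342 265 [449.3 226.2  64.9]
w3 298 265 [446.8 246.5  64.6]
w3 320 243 [452.  236.7  49.2]
[(170, [481.6, 241.3, 7.0]), (178, [477.1, 240.8, 9.4]), (186, [472.3, 240.2, 10.7]), (194, [467.2, 239.6, 10.8]), (202, [467.2, 239.6, 27.7]), (210, [463.9, 239.2, 32.3]), (218, [459.1, 238.6, 32.0]), (226, [454.5, 238.1, 32.4]), (234, [449.2, 237.5, 31.4]), (242, [451.6, 237.7, 47.5]), (250, [451.8, 237.7, 57.2]), (258, [452.0, 237.7, 65.7]), (266, [451.7, 237.7, 72.4]), (274, [451.7, 237.7, 79.1]), (282, [448.0, 237.2, 79.2])]
w2 228 255 [448.8 277.4 122.8]
w2 410 255 [457.7 192.  121.2]
w2 215 280 [446.8 277.4 141. ]
w2 425 280 [458.  192.8 143.7]
```

The fingertips show at z≈45 when they should be at 12, so the tips stand about 30 mm farther back than stated. I'll measure this exactly.

```bash
python3 - <<'E'
from h import *
for n,cols in(("w3",[292,296,300,304,311,314,324,328,336,340,344]),("w2",[205,210,215,220,225,230,406,410,415,420])):
  W=cloud(dict(np.load(n+".npz")))
  zmin=36 if n=="w3" else 60
  for u in cols:
    col=W[:,u]; i=np.where((col[:,2]>zmin))[0]
    print(n,u,i[0],np.round(col[i[0]],1),np.round(col[i[0]+1],1))
E
```

```text
w3 292 253 [445.9 250.4  51.7] [446.2 250.3  53.3]
w3 296 249 [447.  248.7  48.8] [446.9 248.6  49.7]
w3 300 249 [446.9 246.6  48.2] [447.2 246.5  49.9]
w3 304 249 [447.2 244.5  48.2] [447.6 244.5  50.3]
w3 311 240 [451.2 241.4  45. ] [451.2 241.4  46.3]
w3 314 240 [451.6 239.9  45.4] [451.9 239.9  47.4]
w3 324 240 [452.3 234.7  45.8] [452.5 234.7  47.3]
w3 328 240 [452.6 232.6  45.9] [453.  232.7  48.1]
w3 336 249 [449.3 228.1  48.7] [449.  228.1  49.2]
w3 340 249 [449.3 226.   48.3] [449.6 226.1  49.9]
w3 344 252 [449.5 224.2  51.7] [449.1 224.2  51.9]
w2 205 262 [443.7 288.4 122.7] [443.1 288.4 122.7]
w2 210 261 [447.6 284.1 128. ] [447.9 283.6 129.2]
w2 215 254 [448.1 283.9 121.9] [447.8 283.8 122.3]
w2 220 252 [448.2 282.2 119.7] [447.6 282.3 119.6]
w2 225 252 [448.2 280.  119.1] [449.  279.2 121.6]
w2 230 252 [448.5 277.6 119.1] [447.9 277.6 119.1]
w2 406 252 [457.8 193.2 118.6] [457.  192.9 118. ]
w2 410 252 [459.  192.2 120.7] [458.4 192.  120.6]
w2 415 252 [458.6 189.2 119.4] [458.7 189.7 120.7]
w2 420 252 [458.8 186.7 119.3] [459.3 187.6 121.4]
```

```bash
python3 -m inch '[1,0,0,0,0,0,0, 1,0,0,0,0,0,0, 1,0,0,0,0,0,0, 1,0,0,0,0,0,0, 1,0,0,0,0,0,0, 1,0,0,0,0,0,0, 1,0,0.003,0.05,0,0,0, 1,0,0.003,0.08,0,0,0, 1,0,0.003,0.107,0,0,0, 1,0,0.003,0.107,0,0,0, 1,0,0.003,0.107,0,0,0]';python3 -m inch '[0,0,0,0,0,0,0, 0,0,0,0,0,0,0, 0,0,0,0,0,0,0, 0,0,0,0,0,0,0, 0,0,0,0,0,0,0, 0,0,0,0,0,0,0, 0,0,0,0,0,0,0, 0,0,0,0,0,0,0, 0,0,0,0,0,0,0]'
```

```text
time: 5.38
tool_pos: [439.8, 235.8, -6.6]
tcp_rot: [3.136, 0.179, -0.002]
force: [-0.2, 0.5, 0.4]
finger_gap: 85.4
grasp_force: 0.0
time: 6.13
tool_pos: [440.1, 236.0, -5.9]
tcp_rot: [-3.136, -0.179, -0.001]
force: [-1.3, 0.5, 5.3]
finger_gap: 12.9
grasp_force: 59.2
```

```bash
python3 -m inch '[0,0,0,-0.05,0,0,0, 0,0,0,-0.1,0,0,0, 0,0,0,-0.2,0,0,0, 0,0,0,-0.3,0,0,0, 0,0,0,-0.4,0,0,0, 0,0,0,-0.45,0,0,0, 0,0,0,-0.45,0,0,0, 0,0,0,-0.45,0,0,0, 0,0,0,-0.45,0,0,0]'; python3 - <<'E'
from h import *
s=arm.sense(); print(s["tool_pos"],s["tcp_rot"],s["force"])
c=camera("wrist"); np.savez("w4",**c)
W=cloud(c); 
x,y,z=W[...,0],W[...,1],W[...,2]
m=(z>125)&(z<160)&(x>380)&(x<500)&(y>150)&(y<310)&(c["pixels"].max(-1)>45)
p=W[m]; print(m.sum(), cv2.minAreaRect(p[:,:2].astype(np.float32)))
q=W[m&(z<150)]; A=np.c_[q[:,:2]-[440,236],np.ones(len(q))]; print("plane",np.linalg.lstsq(A,q[:,2],rcond=None)[0],np.percentile(q[:,2],[5,50,95]))
E
python3 -c "
from meas import *
c=dict(np.load('w4.npz'));W=cloud(c);x,y,z=W[...,0],W[...,1],W[...,2];a=(x>280)&(x<620);f=a&(y>-120)&(y<150)
rect(W,f&(z>64)&(z<80),'rim');rect(W,f&(z>50)&(z<64),'top')"
```

```text
time: 6.88
tool_pos: [439.5, 235.7, 127.8]
tcp_rot: [3.136, 0.179, -0.002]
force: [-0.3, -1.4, -1.8]
finger_gap: 13.2
grasp_force: 58.6
[439.54911107 235.67472627 127.81744556] [ 3.13595183e+00  1.79092552e-01 -2.13865310e-03] [-0.324319   -1.35284917 -1.79632791]
21683 ((440.2239074707031, 235.27001953125), (86.24913024902344, 132.45675659179688), 6.465943813323975)
plane [-9.78048283e-04  4.67924881e-04  1.42060933e+02] [140.92308217 142.00345831 143.23771937]
rim [557  91  22  15 193] [549.6  65. ] [10.   5.7] 4.07 z [65.6 71.4 77.9]
rim [503 112  29  37 484] [521.9  97.8] [ 4.9 26.4] 86.17 z [65.7 72.1 78.1]
rim [ 464  183  172  120 3957] [430.6  32.3] [132.3  84.7] 82.36 z [65.7 69.7 70.7]
top [  431    80   209   251 17917] [449.2  30.5] [161.5 210.5] 82.44 z [53.2 54.2 55.4]
top [ 476  193  146  100 8860] [429.1  28.8] [115.4  72.2] 82.4 z [55.2 56.9 60.1]
```

```bash
python3 - <<'E'
from h import *
R=Ro.from_euler("z",np.radians(-7.5+0.07))*Ro.from_matrix([[1,0,0],[0,-1,0],[0,0,-1]])
print(rel([430.3,32.9,128],R))
E
```

```text
(array([-0.1074,  0.668 , -0.0009]), array([0.0008, 0.0019, 0.2328]))
```

```bash
python3 -m inch '[0,-0.02,0.1,0,0,0,0.05, 0,-0.04,0.2,0,0,0,0.1, 0,-0.055,0.3,0,0,0,0.15, 0,-0.07,0.4,0,0,0,0.2, 0,-0.09,0.5,0,0,0,0.2328, 0,-0.1,0.6,0,0,0,0.2328, 0,-0.1074,0.65,0,0,0,0.2328, 0,-0.1074,0.668,0,0.0008,0.0019,0.2328, 0,-0.1074,0.668,0,0.0008,0.0019,0.2328, 0,-0.1074,0.668,0,0.0008,0.0019,0.2328, 0,-0.1074,0.668,0,0.0008,0.0019,0.2328]'; cat > hand.py <<'E'
from h import *
s=arm.sense(); print(s["tool_pos"],s["tcp_rot"],s["force"])
c=camera("wrist"); np.savez("w5",**c); W=cloud(c); x,y,z=W[...,0],W[...,1],W[...,2]
tz=s["tool_pos"][2]
m=(z>tz+8)&(z<tz+20)&(abs(x-430)<65)&(abs(y-32)<85)
p=W[m]; print(m.sum(), cv2.minAreaRect(p[:,:2].astype(np.float32)),np.median(p[:,2]))
R=Ro.from_euler("z",np.radians(-7.5))*Ro.from_matrix([[1,0,0],[0,-1,0],[0,0,-1]])
m=(z>50)&(z<60)&(x>300)&(x<620)&(y>-120)&(y<150); p=W[m]; print("top",cv2.minAreaRect(p[:,:2].astype(np.float32)))
print(rel([430.3,32.9,60],R))
E
python3 hand.py
```

```text
time: 7.85
tool_pos: [430.8, 33.9, 128.4]
tcp_rot: [-3.134, 0.202, -0.002]
force: [0.3, -0.6, -1.2]
finger_gap: 13.1
grasp_force: 58.9
[430.76459791  33.94561729 128.40245802] [-3.13413140e+00  2.02185044e-01 -1.82844637e-03] [ 0.25797871 -0.55832331 -1.16312982]
21273 ((431.07647705078125, 33.405548095703125), (132.5356903076172, 86.94019317626953), 82.64885711669922) 142.65756015239106
top ((490.7594299316406, 24.009323120117188), (159.2019500732422, 71.29951477050781), 82.68624114990234)
(array([-0.0015,  0.0042,  0.2284]), array([-0.001 , -0.0013,  0.0024]))
```

```bash
python3 -m inch '[0,-0.0005,0.0035,0.05,0,0,0.0024, 0,-0.0005,0.0035,0.1,0,0,0.0024, 0,-0.0005,0.0035,0.15,0,0,0.0024, 0,-0.0005,0.0035,0.18,0,0,0.0024, 0,-0.0005,0.0035,0.195,0,0,0.0024, 0,-0.0005,0.0035,0.2,0,0,0.0024, 0,-0.0005,0.0035,0.205,0,0,0.0024, 0,-0.0005,0.0035,0.205,0,0,0.0024, 0,-0.0005,0.0035,0.205,0,0,0.0024]'; python3 hand.py
```

```text
time: 8.65
tool_pos: [431.0, 32.3, 67.7]
tcp_rot: [-3.134, 0.207, -0.004]
force: [-0.5, -0.1, -1.9]
finger_gap: 12.5
grasp_force: 58.9
[430.96883274  32.29628814  67.70807016] [-3.13391887  0.20695454 -0.00438285] [-0.4803878  -0.11197643 -1.86083473]
21361 ((437.63482666015625, 23.805320739746094), (99.66278839111328, 156.33407592773438), 4.688069820404053) 81.95483941518575
top ((436.5081481933594, 31.169910430908203), (160.6580352783203, 184.3109130859375), 82.25550079345703)
(array([-0.0026, -0.0019,  0.0258]), array([-0.001 , -0.0027, -0.0011]))
```

```bash
python3 -m inch '[0,-0.001,-0.001,0.006,0,0,0, 0,-0.001,-0.001,0.012,0,0,0, 0,-0.001,-0.001,0.017,0,0,0, 0,-0.001,-0.001,0.021,0,0,0, 0,-0.001,-0.001,0.025,0,0,0, 0,-0.001,-0.001,0.025,0,0,0]'; python3 hand.py
```

```text
time: 9.2
tool_pos: [430.5, 32.5, 60.1]
tcp_rot: [-3.134, 0.207, -0.004]
force: [-1.8, -0.1, 8.8]
finger_gap: 12.7
grasp_force: 60.1
[430.49196215  32.4878954   60.11961051] [-3.13390168  0.20732495 -0.00350244] [-1.79606004 -0.11729431  8.83725963]
21355 ((437.3052673339844, 23.724559783935547), (99.02605438232422, 156.75450134277344), 4.52534294128418) 74.38053113269734
top ((440.1663818359375, 30.620452880859375), (160.71966552734375, 178.62545776367188), 82.4336929321289)
(array([-0.0008, -0.0012,  0.0004]), array([-0.001 , -0.0021, -0.0012]))
```

```bash
python3 -m inch '[1,0,0,0,0,0,0, 1,0,0,0,0,0,0, 1,0,0,0,0,0,0, 1,0,0,0,0,0,0, 1,0,0,0,0,0,0, 1,0,0,0,0,0,0, 1,0,0,-0.05,0,0,0, 1,0,0,-0.15,0,0,0, 1,0,0,-0.25,0,0,0, 1,0,0,-0.35,0,0,0, 1,0,0,-0.4,0,0,0, 1,0,0,-0.4,0,0,0]'; python3 - <<'E'
from h import *
s=arm.sense(); print(s["tool_pos"],s["tcp_rot"],s["force"],s["q"])
c=camera("wrist"); np.savez("w6",**c); save("w6",c); W=cloud(c); x,y,z=W[...,0],W[...,1],W[...,2]
m=(z>71.5)&(z<78)&(abs(x-430)<60)&(abs(y-32)<80)
p=W[m]; print(m.sum(), cv2.minAreaRect(p[:,:2].astype(np.float32)),np.median(p[:,2]))
q=p; A=np.c_[q[:,:2]-[430,32],np.ones(len(q))]; print("plane",np.linalg.lstsq(A,q[:,2],rcond=None)[0])
from meas import rect
rect(W,(z>92)&(z<104)&(abs(x-430)<40)&(abs(y-32)<40),"bar",60)
rect(W,(z>50)&(z<61)&(x>300)&(x<620)&(y>-120)&(y<150),"top",500)
E
```

```text
time: 10.25
tool_pos: [431.4, 32.4, 182.7]
tcp_rot: [-3.134, 0.207, -0.012]
force: [-0.6, -0.2, 0.6]
finger_gap: 85.5
grasp_force: 0.0
[431.39391518  32.38613024 182.65071194] [-3.13394346  0.20713576 -0.01170046] [-0.58296849 -0.18097994  0.5883127 ] [-7.85556754e-02  2.61145955e-01  2.05111261e+00  1.20570767e-03
  8.21894322e-01  1.62341964e+00]
10634 ((431.2646484375, 32.168094635009766), (132.5433349609375, 84.5235366821289), 82.48246765136719) 74.33424367384227
plane [3.52994994e-03 5.74339872e-04 7.43471569e+01]
bar [311 173  16  59 918] [431.8  32.3] [13.7 53.2] 82.74 z [96.4 97.9 99. ]
top [  238    94   163   173 14056] [435.8  31.5] [161.1 181.7] 82.44 z [53.5 54.4 55.3]
```

View pics/w6.png

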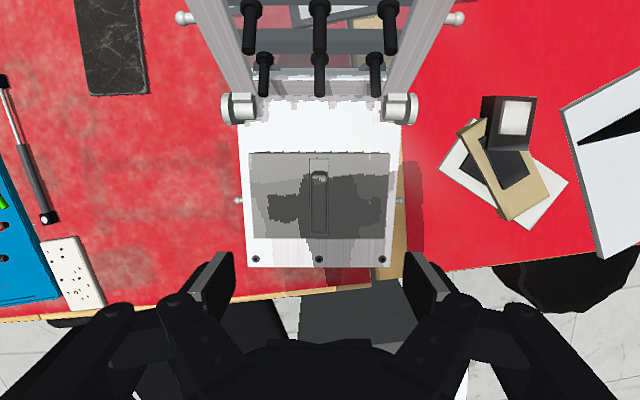

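The cover is seated: centre (431.3,32.2), level, and released. Its bar shows at (319,200) and the lid is still leaning back at the top of the picture. Next I'll rise, measure the handle and check clearance behind it.

```bash
python3 -m inch '[1,0,0,-0.12,0,0,0, 1,0.05,0,-0.25,0,0,0, 1,0.12,0,-0.35,0,0,0, 1,0.2,0,-0.42,0,0,0, 1,0.25,0,-0.43,0,0,0, 1,0.3,0,-0.43,0,0,0, 1,0.33,0,-0.43,0,0,0, 1,0.33,0,-0.43,0,0,0, 1,0.33,0,-0.43,0,0,0]'; python3 - <<'E'
from h import *
from meas import rect
s=arm.sense(); print(s["tool_pos"],s["tcp_rot"])
c=camera("wrist"); np.savez("w7",**c); save("w7",c)
W=cloud(c); z=W[...,2]; x=W[...,0]; y=W[...,1]
rect(W,(z>222)&(z<260)&(x>540)&(x<680)&(abs(y-10)<60),"handle",60)
for n in("scene","side"):
    c=dict(np.load(n+".npz"));W=cloud(c); z=W[...,2]; x=W[...,0]; y=W[...,1]
    rect(W,(z>218)&(z<260)&(x>540)&(x<680)&(abs(y-10)<60),"handle "+n,10)
    m=(z>240)&(x>480)&(x<720)&(abs(y-10)<130); print(n,m.sum(),np.nanmin(W[m],0) if m.any() else "")
E
```

```text
time: 11.05
tool_pos: [527.6, 19.3, 307.4]
tcp_rot: [-3.134, 0.207, 0.001]
force: [0.2, 0.2, 0.5]
finger_gap: 85.5
grasp_force: 0.0
[527.6495845   19.29723085 307.40266154] [-3.13380902e+00  2.07469327e-01  1.33776135e-03]
handle [345   0  27   5  77] [678.8 -30.6] [19.5  1.6] 87.41 z [222.3 224.8 228.2]
handle [280  11  30  40 562] [660.   20.6] [11.8 24.8] 21.4 z [225.8 239.  254.9]
handle [ 289  111   61   26 1338] [595.    9.8] [46.  19.8] 82.47 z [235.8 240.4 242. ]
handle scene [317 126   9  13  57] [677.2 -32.9] [ 5.5 33.6] 2.04 z [220.3 239.9 254.1]
handle scene [306 130   8  17  61] [657.2  25.3] [14.8 32.3] 22.1 z [221.  238.8 256.2]
handle scene [317 142  15  11  92] [590.9  11.8] [46.8 21.2] 80.51 z [226.6 238.2 243. ]
scene 1233 [ 582.55187174 -100.81889169  240.04747307]
handle side [255 145   8  19  67] [663.3  10.7] [ 12.4 115.3] 13.3 z [223.1 240.2 255.4]
handle side [281 150  10  12  84] [593.1  13.6] [47.7 18.2] 81.34 z [222.5 236.2 241. ]
side 864 [589.8434574  -96.84064104 240.04239297]
```

View pics/w7.png

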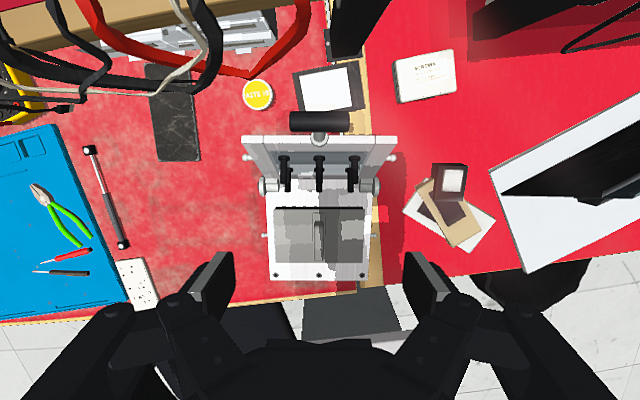

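The handle bar shows at (319,122), and its ranges give (596,10,234). Cables hang at the top left, down to (270,70). Next I'll check for obstacles near the gripper body and camera.

```bash
python3 - <<'E'
from h import *
for n in("w7","scene","side","w6"):
    W=cloud(dict(np.load(n+".npz"))).reshape(-1,3); W=W[np.isfinite(W[:,0])]
    for z0,z1 in((150,200),(200,245),(245,300),(300,380),(380,500)):
        o=[]
        for y0 in range(-130,150,40):
            m=(W[:,2]>z0)&(W[:,2]<z1)&(W[:,1]>y0)&(W[:,1]<y0+40)&(W[:,0]>612)&(W[:,0]<800)
            o.append((y0,int(W[m,0].min()),int(m.sum())) if m.sum()>3 else (y0,'-'))
        print(n,z0,o)
E
```

```text
w7 150 [(-130, '-'), (-90, 678, 115), (-50, 678, 631), (-10, '-'), (30, 643, 251), (70, 643, 394), (110, 638, 356)]
w7 200 [(-130, '-'), (-90, 678, 69), (-50, 678, 494), (-10, 652, 358), (30, 649, 309), (70, 647, 736), (110, 640, 614)]
w7 245 [(-130, '-'), (-90, '-'), (-50, '-'), (-10, 657, 666), (30, 654, 1396), (70, 651, 2265), (110, 657, 3703)]
w7 300 [(-130, '-'), (-90, '-'), (-50, '-'), (-10, '-'), (30, '-'), (70, '-'), (110, '-')]
w7 380 [(-130, '-'), (-90, '-'), (-50, '-'), (-10, '-'), (30, '-'), (70, '-'), (110, '-')]
scene 150 [(-130, '-'), (-90, 679, 4), (-50, 673, 124), (-10, '-'), (30, 643, 54), (70, 642, 197), (110, 637, 138)]
scene 200 [(-130, '-'), (-90, 676, 32), (-50, 672, 151), (-10, 650, 44), (30, 645, 52), (70, 644, 118), (110, 639, 64)]
scene 245 [(-130, 666, 44), (-90, 664, 252), (-50, 665, 312), (-10, 653, 307), (30, 656, 278), (70, 648, 411), (110, 655, 345)]
scene 300 [(-130, '-'), (-90, '-'), (-50, 782, 55), (-10, 752, 170), (30, 756, 146), (70, '-'), (110, '-')]
scene 380 [(-130, '-'), (-90, '-'), (-50, '-'), (-10, '-'), (30, '-'), (70, '-'), (110, '-')]
si
[... 301 characters left out ...]
, 656, 213), (70, 653, 529), (110, 657, 453)]
side 300 [(-130, '-'), (-90, '-'), (-50, 795, 11), (-10, 756, 124), (30, 763, 319), (70, '-'), (110, '-')]
side 380 [(-130, '-'), (-90, '-'), (-50, '-'), (-10, '-'), (30, '-'), (70, '-'), (110, '-')]
w6 150 [(-130, '-'), (-90, '-'), (-50, '-'), (-10, '-'), (30, '-'), (70, '-'), (110, '-')]
w6 200 [(-130, '-'), (-90, '-'), (-50, '-'), (-10, '-'), (30, '-'), (70, '-'), (110, '-')]
w6 245 [(-130, '-'), (-90, '-'), (-50, '-'), (-10, '-'), (30, '-'), (70, '-'), (110, '-')]
w6 300 [(-130, '-'), (-90, '-'), (-50, '-'), (-10, '-'), (30, '-'), (70, '-'), (110, '-')]
w6 380 [(-130, '-'), (-90, '-'), (-50, '-'), (-10, '-'), (30, '-'), (70, '-'), (110, '-')]
```

```bash
python3 - <<'E'
from h import *
R=Ro.from_euler("z",-0.131)*Ro.from_matrix([[1,0,0],[0,-1,0],[0,0,-1]])
print(rel([597,10,200],R))
E
```

```text
(array([0.2343, 0.0008, 0.3593]), array([-0.0009,  0.0003, -0.0011]))
```

```bash
python3 -m inch '[1,0.1,0,0,0,0,0, 1,0.18,0,0.05,0,0,0, 1,0.234,0,0.1,0,0,0, 1,0.234,0,0.18,0,0,0, 1,0.234,0,0.25,0,0,0, 1,0.234,0,0.3,0,0,0, 1,0.234,0.001,0.34,0,0,0, 1,0.234,0.001,0.359,0,0,0, 1,0.234,0.001,0.359,0,0,0, 1,0.234,0.001,0.359,0,0,0]'; python3 - <<'E'
from h import *
from meas import rect
s=arm.sense(); print(s["tool_pos"],s["tcp_rot"],s["force"])
c=camera("wrist"); np.savez("w8",**c); save("w8",c)
W=cloud(c); z=W[...,2]; x=W[...,0]; y=W[...,1]
rect(W,(z>225)&(z<250)&(x>570)&(x<625)&(abs(y-10)<30),"handle",30)
E
```

```text
time: 11.93
tool_pos: [597.7, 9.9, 201.8]
tcp_rot: [-3.134, 0.207, -0.003]
force: [0.1, 0.8, -0.2]
finger_gap: 85.5
grasp_force: 0.0
[597.71875757   9.89857397 201.80530058] [-3.13386991  0.20730747 -0.00328262] [ 0.07848324  0.83726749 -0.21889121]
handle [ 271  257   97   34 3203] [597.4   9.3] [46.2 16.6] 82.95 z [234.8 240.2 241.8]
```

View pics/w8.png

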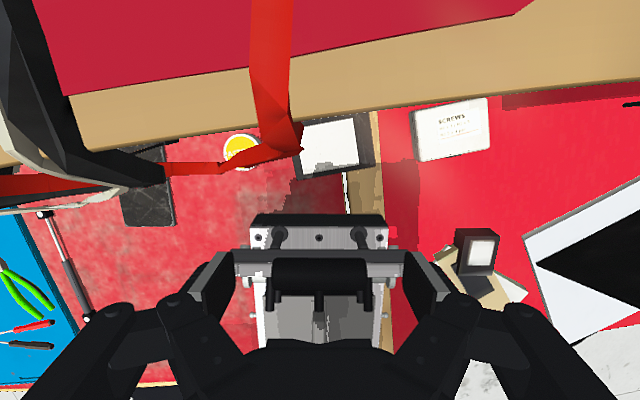

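The handle, at (320,275), is centred between the open fingers. I'll close on it.

```bash
python3 -m inch '[1,0,0,0.008,0,0,0, 0,0,0.001,0.008,0,0,0, 0,0,0.001,0.008,0,0,0, 0,0,0.001,0.008,0,0,0, 0,0,0.001,0.008,0,0,0, 0,0,0.001,0.008,0,0,0, 0,0,0.001,0.008,0,0,0, 0,0,0.001,0.008,0,0,0, 0,0,0.001,0.008,0,0,0]'; python3 - <<'E'
from h import *
s=arm.sense(); print(s["tool_pos"],s["tcp_rot"],s["force"],s["finger_gap"],s["grasp_force"])
# arc waypoints: handle rel hinge (fwd,up)
def h(l):
    a=2.05-l; return np.array([168*np.cos(a)-10*np.sin(a),168*np.sin(a)+10*np.cos(a)])
for l in np.r_[np.arange(0.05,0.66,0.06),0.664]:
    d=h(l)-h(0); print(round(l,3),"x",round(-d[0]/300,4),"z",round(-d[1]/300,4))
E
```

```text
time: 12.73
tool_pos: [598.0, 9.7, 199.6]
tcp_rot: [-3.133, 0.207, -0.004]
force: [-2.4, 1.2, 5.9]
finger_gap: 44.8
grasp_force: 61.2
[597.96775534   9.73555115 199.58679666] [-3.13346791  0.20747954 -0.00426175] [-2.44651425  1.21960866  5.94875744] 44.830164324974106 61.19356870651245
0.05 x -0.0244 z -0.0138
0.11 x -0.0546 z -0.0287
0.17 x -0.0856 z -0.0417
0.23 x -0.1174 z -0.0529
0.29 x -0.1497 z -0.0622
0.35 x -0.1826 z -0.0695
0.41 x -0.2158 z -0.0748
0.47 x -0.2493 z -0.0781
0.53 x -0.2829 z -0.0794
0.59 x -0.3166 z -0.0787
0.65 x -0.3501 z -0.076
0.664 x -0.3579 z -0.075
```

```bash
python3 -m inch '[0,-0.01,0,-0.006,0,0,0, 0,-0.0244,0,-0.0138,0,0,0, 0,-0.0395,0,-0.0215,0,0,0, 0,-0.0546,0,-0.0287,0,0,0, 0,-0.07,0,-0.0354,0,0,0, 0,-0.0856,0,-0.0417,0,0,0, 0,-0.1015,0,-0.0475,0,0,0, 0,-0.1174,0,-0.0529,0,0,0, 0,-0.1335,0,-0.0577,0,0,0, 0,-0.1497,0,-0.0622,0,0,0, 0,-0.1497,0,-0.0622,0,0,0, 0,-0.1497,0,-0.0622,0,0,0]'; cat > lid.py <<'E'
from h import *
s=arm.sense(); print(s["tool_pos"],s["tcp_rot"],s["force"],s["finger_gap"],s["grasp_force"])
c=camera("wrist"); np.savez("w9",**c); save("w9",c); W=cloud(c).reshape(-1,3)
px=c["pixels"].reshape(-1,3)
e=np.array([np.cos(-.131),np.sin(-.131)]); r=(W[:,:2]-[512.3,21.6]); X=r@e; Y=r@[-e[1],e[0]]; Z=W[:,2]-90
# lid frame points between ears and edge, central band, excluding cover and gripper
m=(Z>60)&(Z<140)&(abs(Y)<68)&(abs(X)<90)&(px.min(1)>90)
print(m.sum())
if m.sum()>50:
    # lid plane direction: fit X against Z
    k=np.polyfit(Z[m],X[m],1); print("lean back rad",np.arctan(k[0]),"lid~",0.479-np.arctan(k[0]),k)
t=s["tool_pos"]; rr=(t[:2]-[512.3,21.6])@e; print("tool fwd of hinge",-rr,"up",t[2]-90)
# lid from tool motion: handle moved with tool from (597.97,9.74,199.59) at lid=0
hb=-((t[:2]-np.array([597.97,9.74]))@e); hz=t[2]-199.59
f=np.array([-86.3+hb,144.4+hz]); print("handle fwd,up",f,"lid",2.05-np.arctan2(f[1],f[0])+np.arctan2(10,168))
E
python3 lid.py
```

```text
time: 13.73
tool_pos: [553.6, 15.7, 217.9]
tcp_rot: [-3.134, 0.207, -0.006]
force: [4.3, 5.1, -0.3]
finger_gap: 44.7
grasp_force: 62.6
[553.62522334  15.69955009 217.92961277] [-3.13354483  0.20683311 -0.00557544] [ 4.29689019  5.139824   -0.26996523] 44.667433958339394 62.557711601257324
3827
lean back rad 0.07717613842822234 lid~ 0.40182386157177763 [ 0.07732973 28.27709801]
tool fwd of hinge -41.741889109936345 up 127.92961276914997
handle fwd,up [-41.55670982 162.73961277] lid 0.28864311604490067
```

```bash
python3 -m inch '[0,-0.012,0,-0.003,0,0,0, 0,-0.0329,0,-0.0073,0,0,0, 0,-0.0495,0,-0.01,0,0,0, 0,-0.0661,0,-0.0126,0,0,0, 0,-0.083,0,-0.0145,0,0,0, 0,-0.0996,0,-0.0159,0,0,0, 0,-0.1164,0,-0.0167,0,0,0, 0,-0.1332,0,-0.0172,0,0,0, 0,-0.15,0,-0.017,0,0,0, 0,-0.1669,0,-0.0165,0,0,0, 0,-0.18,0,-0.0158,0,0,0, 0,-0.19,0,-0.015,0,0,0]'; python3 -m inch '[0,-0.009,0,0.001,0,0,0, 0,-0.0182,0,0.0022,0,0,0, 0,-0.0182,0,0.0022,0,0,0, 0,-0.0182,0,0.0022,0,0,0, 0,-0.0182,0,0.0022,0,0,0]'; python3 lid.py
```

```text
time: 14.78
tool_pos: [497.6, 23.3, 222.8]
tcp_rot: [-3.133, 0.207, -0.008]
force: [4.2, 5.7, 5.1]
finger_gap: 44.7
grasp_force: 63.9
time: 15.2
tool_pos: [492.4, 24.0, 222.3]
tcp_rot: [-3.133, 0.207, -0.008]
force: [3.9, 5.2, 7.9]
finger_gap: 44.7
grasp_force: 64.0
[492.44665725  23.95867109 222.28752045] [-3.13340023  0.20676976 -0.00838174] [3.8931196  5.21307747 7.85558355] 44.711528694210635 64.03071284294128
8772
lean back rad -0.28426232747940106 lid~ 0.763262327479401 [-0.29217479 30.84333579]
tool fwd of hinge 19.9913375371263 up 132.287520450403
handle fwd,up [ 20.17651683 167.09752045] lid 0.6588225451446786
```

```bash
python3 - <<'E'
from h import *
from meas import rect
c=camera("side"); np.savez("s2",**c)
cv2.imwrite("pics/s2.png",cv2.resize(cv2.cvtColor(c["pixels"],cv2.COLOR_RGB2BGR)[110:270,220:460],None,fx=3,fy=3,interpolation=cv2.INTER_CUBIC))
W=cloud(c); x,y,z=W[...,0],W[...,1],W[...,2]
rect(W,(z>71)&(z<79)&(abs(x-430)<60)&(abs(y-32)<80),"plate",60)
e=np.array([np.cos(-.131),np.sin(-.131)]); r=W[...,:2]-[512.3,21.6]; X=r@e; Y=r@[-e[1],e[0]]; Z=z-90
m=(Z>30)&(Z<130)&(Y>62)&(Y<75)&(abs(X)<100)
print(m.sum(), np.polyfit(Z[m],X[m],1) if m.sum()>20 else "")
E
```

```text
plate [330 203  35  27 625] [430.6  35.6] [135.7  85.9] 82.22 z [72.9 74.2 75.6]
165 [-0.15528397 11.60438142]
```

View pics/s2.png

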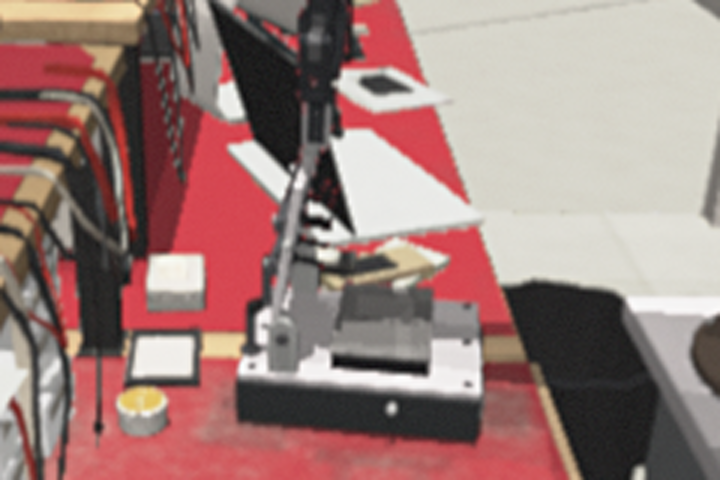

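The lid leans forward, held at its handle (crop ~(318,110)), at about 0.66 by tool motion and 0.63 by the frame's slope. The cover is still seated at (385,330). I'll hold briefly, then hand in.

```bash
python3 -m inch '[0,-0.002,0,0,0,0,0, 0,-0.002,0,0,0,0,0, 0,-0.002,0,0,0,0,0, 0,-0.002,0,0,0,0,0, 0,-0.002,0,0,0,0,0, 0,-0.002,0,0,0,0,0, 0,-0.002,0,0,0,0,0, 0,-0.002,0,0,0,0,0]'; python3 -c "
from plant import job; print(job.close_job())"
```

```text
time: 15.97
tool_pos: [491.9, 24.0, 222.3]
tcp_rot: [-3.133, 0.207, -0.009]
force: [2.8, 6.7, 6.9]
finger_gap: 44.4
grasp_force: 64.0
the job is handed in; nothing more can be done
None
```

I handed the job in with the dust cover seated level on the nest rim and let go, and the arm still holding the lid by its T-handle at about 0.66 rad, its balance point; the hand-in gave no verdict.

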